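# Hook the lipped pastry board over the worktop's front edge, against the chopping board

### The job

Set up the lipped pastry board for kneading, only by pushing it with the fingers: slide it toward yourself until the lip under its front drops over the worktop's front edge along its whole width (going no more than about 3 cm beyond the edge), slide it along to the right until its side butts against the chopping board, and push it back so that the lip bears snugly and squarely on the edge. Do not lift the board or pinch its back rail, leave the chopping board and the other things where they are, and finish clear of everything.

Things in the scene. Friction and masses are not known exactly. Their poses are not given: they have to be found in the camera images.
- board: pastry board, 330 wide (its y), 190 deep (its x), 12 thick, 0.5 to 0.9 kg, light wood, dark front lip and back rail. Origin: underside of the plate, middle of the back edge; x from front to back (away from the robot), y left, z up. Starts with its lip standing on the worktop, so sloping 6 degrees (front up), skewed up to 0.14 rad; hooked, it lies flat. Slides on friction, 3 to 7 N. Wall cabinets begin 60 to 120 mm behind it, 410 mm up
- lip_left (a point): left end of the lip's lower inner edge, 5 mm from the board's left side. The lip is 14 thick (board x -190 to -176), full width, and reaches 18 below the plate's underside: this point is at height 0 while the lip stands on the worktop and 18 mm below it when the lip hangs over the edge; with the lip bearing on the edge it has the edge's x
- lip_right (a point): the same at the right end of the lip, 320 mm from lip_left
- back_left (a point): left end of the board's lower back edge, 5 mm from its left side; at worktop height from start to end
- back_right (a point): right end of the board's lower back edge, 320 mm from back_left
- rail_front: front half of the back rail. The rail is 16 thick (board x -16 to 0), 330 wide and rises 20 above the plate's top. This half: 8 thick; origin in the middle of its underside, on the plate's top, 4 mm behind the rail's inner face; axes as the board's. Fingers that bear down while pushing it make the board stick
- rail_back: back half of the back rail, 8 mm thick, 330 mm wide, 32 mm high from the plate's underside. Origin: middle of its underside, 4 mm in front of the board's back face; axes as the board's
- edge (a point): a point on the worktop's straight front edge, at its top corner. The edge runs along world y through this point, from 0.3 m left of it to beyond 0.6 m right of it; the worktop is 36 mm thick and fixed
- side_front (a point): point on the lower edge of the board's right side, 180 mm in front of its back edge
- side_back (a point): point on the lower edge of the board's right side, 10 mm in front of its back edge
- chop_board: chopping board, plain wood, 220 mm (its x) by 320 mm (its y) and 22 mm thick, 1 kg, loose; it lies square with the worktop's edge to the right of the pastry board, 25 to 100 mm from it. Origin under its centre; its left side is at its y = +160 mm
- scissors: kitchen scissors with blue handles, 206 mm long, lying on the chopping board; origin under their centre
- green_mug: green and white mug, 86 mm wide, 99 mm high, handle on one side, left of the board; origin under its centre
- tin: plain grey food tin, 66 mm wide, 86 mm high; origin under its centre
- spice_jar: spice jar with a green cap, 46 mm wide, 106 mm high; origin under its centre
- small_glass: small clear glass, 49 mm wide, 61 mm high; origin under its centre
- teaspoon: steel teaspoon, 132 mm long, lying on the worktop near the mug; origin under its centre

How it is judged:
On the way:
1. the lip has dropped over the worktop's front edge along its whole width (height (world z) of each of lip_left, lip_right below -0.013 m), for 0.2 s.
At the end, for the whole second after the job is handed in: The board lies flat and still, its lip at least 14 mm below the worktop's top at both ends and within 3 mm of the edge, its right side within 6 mm of the chopping board. The chopping board stays within 10 mm, the scissors within 25 mm, other bystanders within 15 mm of their places (height (world z) of each of lip_left, lip_right below -0.014 m and world x of each of lip_left, lip_right above 0.377 m and height (world z) of each of back_left, back_right below 0.003 m and angle between board's own z axis and vertical below 0.02 rad and linear speed of board below 0.01 m/s and y of each of side_front, side_back in the frame of chop_board below 0.166 m and distance of each of green_mug, tin, spice_jar, small_glass, teaspoon from where it was at the start of the episode below 0.015 m and distance of scissors from where it was at the start of the episode below 0.025 m and distance of chop_board from where it was at the start of the episode below 0.01 m); the robot touches nothing.
It fails at once if the lip goes more than 35 mm beyond the worktop's edge at either end (world x of any of lip_left, lip_right below 0.345 m).
It fails at once if the board is lifted: a back corner or an end of the lip rises more than 12 mm above the worktop (height (world z) of any of lip_left, lip_right, back_left, back_right above 0.012 m).
It fails at once if the rail is pinched: the fingers press on its front and its back at once (contact force between the fingers and rail_front above 1 N and contact force between the fingers and rail_back above 1 N).
It fails at once if the chopping board is moved more than 10 mm, the scissors more than 25 mm or another bystander more than 15 mm (distance of any of green_mug, tin, spice_jar, small_glass, teaspoon from where it was at the start of the episode above 0.015 m or distance of scissors from where it was at the start of the episode above 0.025 m or distance of chop_board from where it was at the start of the episode above 0.01 m).
It also fails if it takes over 72 s, if anything falls off the work surface, if the arm or the gripper's body presses on something with over 40 N, if the wrist force passes 120 N, or if a joint passes its speed limit or range.

### The arm

A 7-joint arm with a two-finger parallel gripper is mounted at the origin on a cart in front of the work surface, level with it; the furniture and walls round the work are solid. World frame = base frame: x ahead of the robot, y to its left, z up, the work surface at z = 0. Lengths are in m, angles in rad, forces in N, time in s.
With the tool pointing down it reaches from about 0.425 to 1.025 m from the base axis. Payload 9.4 kg.
Tool frame: the origin (TCP) lies on the centre line of the jaws, within the pads' length; the fingertips stand 22 mm ahead of it and the grasp point (between the pads) lies 3 mm ahead of it; z points along the fingers, y is the line along which they close (so a half turn about z gives the same grasp; the last joint's range is limited). The gripper opens to 93 mm and grips with 3 to 60 N. Pads are 15 mm wide; open, the fingers measure 128 mm over their backs; the gripper's body (75 mm by 188 mm) begins 65 mm behind the grasp point.
Start: joints at [1.039, 0.599, -0.003, 1.599, 0.002, 0.943, -0.08], TCP at [0.318, -0.651, 0.241] pointing down, gripper open.
Joint ranges: [-2.57, 2.57], [-0.35, 1.97], [-1.29, 1.29], [0.11, 2.56], [-1.05, 4.19], [0.11, 1.86], [-2.63, 2.63]. Speed limits (rad/s): [2.22, 2.22, 3.01, 3.01, 3.14, 3.14, 3.14].

### API

Orientations are given as a rotation vector (axis times angle).
In Python, from bench import bot, capture gives the robot as it stands.
- The arm moves only by the tool arm_command, never from a script. Its arguments are lists of equal length, an entry for each row: "translation": the shift along the world's x, y, z scaled (see below), a list of three; "twist": the turn about the world's z scaled (see below). In form: {"translation": [[x, y, z], ...], "twist": [twist, ...]}. A call has exactly 5 rows; each row is the pose to reach, as a shift and turn from the pose commanded when the call began, turning the shorter way round; what a row does not reach only later rows make up. The controller multiplies each number of a shift by 0.25 m and each number of a turn by 180 degrees. A row lasts 1/8 s, in which the tool goes at most 62.5 mm and 10.7 degrees, less where a joint would pass 70% of its speed; a pose out of reach is approached as far as the arm can. A call with a number of a shift or a turn outside -1 to 1 is refused whole. A call with a gripper value outside its range is refused whole. "grip" is the finger opening in mm, from 0 to 93, set as the call begins (left out, the last holds). The fingers move at their own pace and stop on an object; the grip force is fixed at half the most. Time passes only in rows, so rows that repeat a pose let the fingers close, or fill a call up. It gives the time, the measured TCP pose, the force, the opening and the grip force at its end, in the units of the state.
- bot.read_state(): the state, without advancing time (a new reading comes with each control period).
- capture(name): name is "scene" or "top" or "wrist"; returns a dict with "img" (384x512x3 uint8, red, green, blue), "range_z" (384x512 float32, m along the optical axis (not along the pixel's ray), 0 where there is no reading), "fx", "fy", "cx", "cy" (pixels), "eye" and "orientation" of the camera in the world. Camera axes: x right, y down, z forward; pixel columns grow to the right and rows downward; lengths in m; the calibration is good to about 2 mm. The wrist camera is an equidistant fisheye: a pixel r from the principal point sees the ray r / f radians off the axis. A picture is of the moment at which its call begins.
- bot.hand_in(): hands the job in; it is judged then, once.
The state is a dict: "clock": time; "joint_positions": joint angles; "joint_velocities": joint speeds; "joint_efforts": joint torques, N m; "tcp_pos": TCP position; "eef_rot": TCP orientation; "wrist_force": force on the tool from outside, world axes, zero at the start; "moment": the same for the moment, N m; "finger_gap": opening from 0.0 (shut) to 1.0 (fully open); "finger_force": force on a finger pad.
Only numpy, scipy, OpenCV 4.12 (cv2) and the standard library are available. Lean on these libraries where they do the work, as an engineer would, in place of code of your own. Each camera call takes 0.05 s, during which the arm holds its last target. There are 200 camera calls.

## Working session

There is one attempt and no reset: what is moved stays moved. The work goes in short steps, Python scripts to look and compute and a tool call to move; the robot and the scene stay as the last step left them, time stands still between calls to the robot, and variables do not carry over. Pictures are saved under pics/ and viewed, at most 10 in all, crops included, and the job is handed in when it is done.

Besides the shell and the picture viewer there is one more tool, called after ">>>" in YAML: its name, and indented under it one key for each argument. arm_command: Moves the arm, as the interface text tells. Shifts and turns lie within -1 to 1; 1 stands for 0.25 m of shift or 180 degrees of turn. Its arguments: {"type":"object","properties":{"translation":{"type":"array"},"twist":{"type":"array"},"grip":{"type":"number"}},"required":["translation","twist"]}

```bash
mkdir -p pics; cat > h.py <<'E'
import numpy as np, cv2
from scipy.spatial.transform import Rotation as R
from bench import bot, capture
def pts(c):
    "world xyz per pixel from the range image (pinhole cameras)"
    v,u=np.mgrid[0:384,0:512].astype(float); z=c["range_z"]
    p=np.stack([(u-c["cx"])/c["fx"]*z,(v-c["cy"])/c["fy"]*z,z],-1)
    return p@rot(c).T+np.array(c["eye"])
def rot(c):
    o=np.array(c["orientation"],float)
    return o if o.shape==(3,3) else R.from_rotvec(o).as_matrix()
def save(c,n): cv2.imwrite("pics/"+n+".png",c["img"][:,:,::-1])
E
python3 - <<'E'
from h import *
print(bot.read_state())
t=capture("top");s=capture("scene")
for n,c in(("top",t),("scene",s)):
    print(n,c["fx"],c["cx"],c["eye"],c["orientation"]);save(c,n+"0");np.save(n+"0.npy",pts(c)); np.save(n+"0i.npy",c["img"])
cv2.imwrite("pics/both0.png",np.hstack([cv2.resize(x["img"][:,:,::-1],(400,300)) for x in (t,s)]))
E
```

```text
{'clock': 0.0, 'joint_positions': array([ 1.0392939 ,  0.60012854, -0.00253605,  1.60011581,  0.00181529,
        0.94289957, -0.0797848 ]), 'joint_velocities': array([-0.0011103 , -0.00085284, -0.00017588, -0.00049108, -0.00052984,
       -0.00103129, -0.00208489]), 'joint_efforts': array([-2.34612155e-03, -7.65062642e+01,  1.49708871e+00, -2.52346247e+01,
       -5.23690798e-02,  1.68928108e-02,  1.99665596e-04]), 'tcp_pos': array([ 0.31826349, -0.65090898,  0.23976261]), 'eef_rot': array([-3.05925877e+00, -7.08047655e-01,  7.88118697e-04]), 'wrist_force': array([ 0.39991985,  0.19962494, -0.73490493]), 'moment': array([ 0.05236201, -0.007245  ,  0.02030894]), 'finger_force': 0.0, 'finger_gap': 0.999850169444558}
top 434.1739189559436 251.23656307190453 [ 0.36799266 -0.00721118  1.36706265] [-2.15765384  2.14970956 -0.17869066]
scene 410.7930863526328 256.6734189596839 [-0.28298116 -1.0105931   0.80082834] [-1.98009709  0.74392541 -0.43734316]
```

View pics/top0.png

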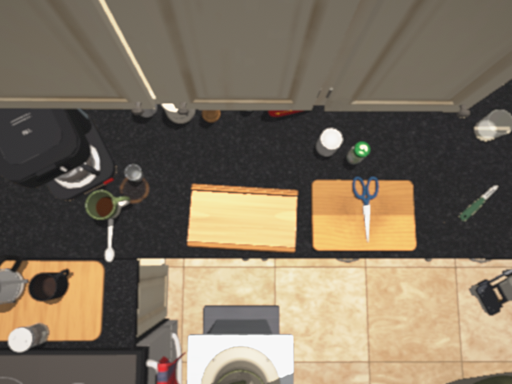

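View pics/scene0.png

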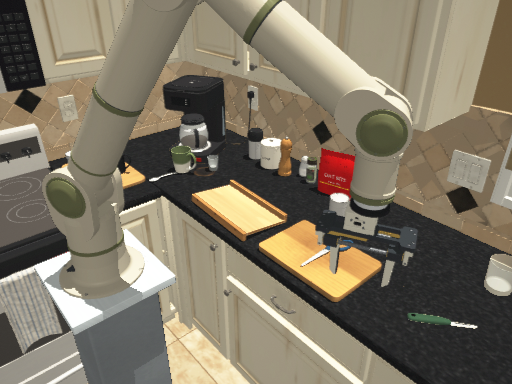

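The top view shows the board at columns 188–298, rows 185–250, with its dark rail at the back. The chopping board is at columns 312–416, rows 180–250, and the worktop edge is near row 258. The mug is at (103,204) and the spoon at (110,240).

```bash
python3 - <<'E'
from h import *
P=np.load("top0.npy");I=np.load("top0i.npy")
hsv=cv2.cvtColor(I,cv2.COLOR_RGB2HSV)
m=((hsv[...,0]>4)&(hsv[...,0]<28)&(hsv[...,1]>70)&(hsv[...,2]>70)).astype(np.uint8)
m[256:]=0;m[:175]=0
n,l,st,_=cv2.connectedComponentsWithStats(m)
for i in range(1,n):
    if st[i,4]<1500: continue
    c=max(cv2.findContours((l==i).astype(np.uint8),0,1)[0],key=cv2.contourArea)
    q=cv2.approxPolyDP(c,6,True)[:,0]
    print(st[i]); 
    for u,v in q: print(u,v,P[min(max(v,0),383),u].round(4))
    r=cv2.minAreaRect(P[l==i][:,:2].astype(np.float32)); print(r, np.percentile(P[l==i][:,2],[2,50,98]))
for u in (150,200,240,280,330,400,450):
    z=P[:,u]; rows=[v for v in range(240,275) if abs(z[v,2])<.012]; v=max(rows); print(u,v,z[v].round(4))
for n,(a,b) in dict(plate_back=(195,200),plate_front=(236,241),rail=(187,191)).items():
    print(n,np.median(P[a:b,200:290].reshape(-1,3),0))
E
```

```text
[ 311  179  106   73 6799]
312 181 [ 0.6293 -0.2286 -0.0057]
314 249 [ 0.4113 -0.2303 -0.002 ]
415 249 [ 0.4122 -0.5503 -0.0027]
410 180 [ 6.335e-01 -5.450e-01 -4.000e-04]
378 180 [ 0.6334 -0.442  -0.0032]
368 241 [ 0.4357 -0.395   0.0218]
352 180 [ 0.6287 -0.3521  0.0185]
((0.512658953666687, -0.27925774455070496), (0.24976421892642975, 0.5633547306060791), 4.092532634735107) [-0.0017334   0.0198132   0.02606325]
[ 186  183  113   70 6988]
191 184 [ 6.163e-01  1.598e-01 -5.000e-04]
188 246 [0.4192 0.1638 0.0064]
295 251 [ 0.4048 -0.1702 -0.0006]
296 189 [ 0.6012 -0.1753  0.0042]
((0.49095046520233154, -0.004081398248672485), (0.34596893191337585, 0.2452036440372467), 86.8600845336914) [-0.00104099  0.022407    0.03491699]
150 258 [ 0.3821  0.2835 -0.0092]
200 258 [ 0.3824  0.1267 -0.0026]
240 258 [ 0.3828  0.0021 -0.0092]
280 258 [ 0.383  -0.1234 -0.0057]
330 258 [ 0.3834 -0.2809 -0.0058]
400 258 [ 3.839e-01 -5.002e-01  4.000e-04]
450 258 [ 0.3843 -0.6601 -0.0028]
plate_back [ 0.57289933 -0.00956899  0.01464094]
plate_front [ 0.44338994 -0.01165824  0.0275272 ]
rail [ 0.59790049 -0.00940845  0.03067482]
```

```bash
python3 - <<'E'
from h import *
P=np.load("top0.npy");S=np.load("scene0.npy")
for u in (60,120,190,220,250,300,350): print(u,[(v,P[v,u].round(3).tolist()) for v in (100,104,106,109)])
print("ball");
for v,u in ((135,383),(95,383),(170,380),(135,345),(135,405),(185,376),(205,376)): print(v,u,S[v,u].round(3))
for n,(v,u) in dict(mug=(204,103),handle=(201,125),spoon=(240,110),glass=(172,133),tin=(142,330),jar=(152,360)).items(): print(n,P[v,u].round(3))
E
```

```text
60 [(100, [0.712, 0.386, 0.471]), (104, [0.71, 0.394, 0.451]), (106, [0.709, 0.398, 0.441]), (109, [0.741, 0.445, 0.334])]
120 [(100, [0.712, 0.258, 0.473]), (104, [0.711, 0.263, 0.453]), (106, [0.711, 0.267, 0.441]), (109, [0.863, 0.396, 0.001])]
190 [(100, [0.71, 0.107, 0.481]), (104, [0.709, 0.109, 0.462]), (106, [0.71, 0.111, 0.445]), (109, [0.841, 0.16, 0.068])]
220 [(100, [0.714, 0.044, 0.472]), (104, [0.71, 0.044, 0.46]), (106, [0.71, 0.045, 0.449]), (109, [0.71, 0.046, 0.43])]
250 [(100, [0.713, -0.021, 0.477]), (104, [0.709, -0.021, 0.464]), (106, [0.71, -0.021, 0.449]), (109, [0.712, -0.021, 0.425])]
300 [(100, [0.71, -0.127, 0.487]), (104, [0.71, -0.13, 0.464]), (106, [0.711, -0.132, 0.45]), (109, [0.711, -0.134, 0.43])]
350 [(100, [0.71, -0.233, 0.49]), (104, [0.709, -0.238, 0.47]), (106, [0.71, -0.241, 0.456]), (109, [0.71, -0.246, 0.437])]
ball
135 383 [ 0.273 -0.682  0.558]
95 383 [ 0.287 -0.663  0.616]
170 380 [ 0.288 -0.679  0.489]
135 345 [ 0.252 -0.625  0.546]
135 405 [ 0.299 -0.706  0.558]
185 376 [ 0.289 -0.676  0.459]
205 376 [ 0.29  -0.681  0.42 ]
mug [0.545 0.423 0.038]
handle [0.556 0.359 0.03 ]
spoon [0.437 0.405 0.01 ]
glass [0.651 0.342 0.014]
tin [ 0.735 -0.272  0.08 ]
jar [ 0.697 -0.357  0.106]
```

>>> arm_command:
  translation:
    - [0.06,0.2,0]
    - [0.12,0.4,0]
    - [0.18,0.6,0]
    - [0.24,0.8,0]
    - [0.32,1.0,0]
  twist: [-0.03,-0.06,-0.09,-0.12,-0.145]

```text
clock: 0.72
tcp_pos: [0.3984, -0.3996, 0.2404]
eef_rot: [-3.141, 0.006, 0.001]
wrist_force: [0.3, 0.5, 0.4]
finger_gap: 1.001
finger_force: 0.0
```

>>> arm_command:
  translation:
    - [0.06,0.2,0]
    - [0.12,0.4,0]
    - [0.18,0.6,-0.05]
    - [0.24,0.8,-0.1]
    - [0.32,1.0,-0.16]
  twist: [0,0,0,0,0]

```text
clock: 1.35
tcp_pos: [0.4786, -0.1498, 0.2004]
eef_rot: [3.141, -0.002, 0.0]
wrist_force: [1.3, -0.1, -0.4]
finger_gap: 1.001
finger_force: 0.0
```

>>> arm_command:
  translation:
    - [0.05,0.15,-0.1]
    - [0.1,0.3,-0.2]
    - [0.15,0.45,-0.3]
    - [0.17,0.56,-0.35]
    - [0.17,0.56,-0.35]
  twist: [0,0,0,0,0]

```text
clock: 1.98
tcp_pos: [0.5207, -0.0089, 0.1119]
eef_rot: [-3.141, -0.005, 0.003]
wrist_force: [-0.4, -0.3, 0.7]
finger_gap: 0.997
finger_force: 0.0
```

```bash
python3 - <<'E'
from h import *
s=capture("scene");w=capture("wrist");S=pts(s);T=np.load("scene0.npy")
ok=(s["range_z"]>0)
m=ok&(S[...,0]>.4)&(S[...,0]<.68)&(abs(S[...,1])<.15)&(S[...,2]>.1)&(S[...,2]<.6)
for z in np.arange(.1,.6,.04):
    q=S[m&(abs(S[...,2]-z)<.02)]
    if len(q): print(round(z,2),len(q),"x",np.percentile(q[:,0],[1,99]).round(3),"y",np.percentile(q[:,1],[1,99]).round(3))
save(s,"s1");print(w["fx"],w["cx"],w["cy"],w["eye"],w["orientation"])
cv2.imwrite("pics/sw1.png",np.hstack([cv2.resize(x["img"][:,:,::-1],(400,300)) for x in (s,w)]))
np.save("w1.npy",w["img"])
E
```

```text
0.1 65 x [0.508 0.528] y [-0.074  0.05 ]
0.14 126 x [0.509 0.527] y [-0.077  0.053]
0.18 299 x [0.482 0.554] y [-0.101  0.075]
0.22 537 x [0.484 0.553] y [-0.107  0.081]
0.26 211 x [0.481 0.544] y [-0.049  0.028]
0.3 241 x [0.479 0.545] y [-0.052  0.009]
0.34 274 x [0.48  0.539] y [-0.051  0.003]
0.38 300 x [0.478 0.549] y [-0.059  0.022]
0.42 459 x [0.468 0.565] y [-0.068  0.031]
0.46 511 x [0.452 0.558] y [-0.066  0.033]
0.5 458 x [0.434 0.538] y [-0.058  0.01 ]
0.54 425 x [0.416 0.509] y [-0.057  0.002]
0.58 458 x [0.401 0.491] y [-0.057  0.003]
297.3186396354542 256.09200501166765 196.46091358632438 [ 0.60454874 -0.01003005  0.25599773] [ 2.05916728 -2.05402012 -0.31649414]
```

View pics/sw1.png

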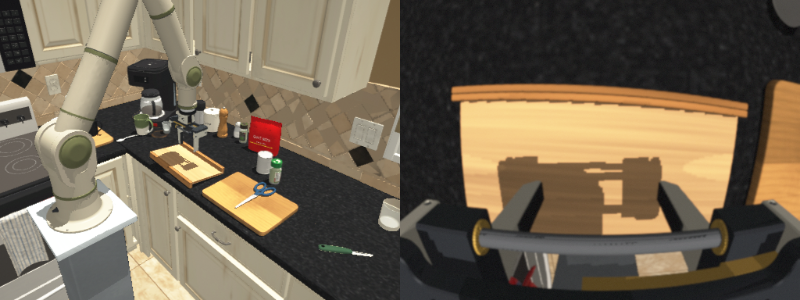

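The wrist view shows the rail's back edge running from panel (452,87) to (748,104), with the chopping board to its right. The arm's ball joint reaches about 5 cm ahead of the tool, so it clears the cabinets at x = 0.71.

```bash
cat >> h.py <<'E'
def wray(c,u,v,z):
    d=np.array([u-c["cx"],v-c["cy"]]);r=np.linalg.norm(d);a=r/c["fx"]
    k=rot(c)@np.array([*(np.sin(a)*d/r),np.cos(a)]); e=np.array(c["eye"])
    return e+k*(z-e[2])/k[2]
def wood(img):
    h=cv2.cvtColor(img,cv2.COLOR_RGB2HSV)
    return (h[...,0]>4)&(h[...,0]<28)&(h[...,1]>60)&(h[...,2]>80)
E
python3 - <<'E'
from h import *
c=capture("wrist");m=wood(c["img"])
out=[]
for u in range(80,440,20):
    v=np.flatnonzero(m[:200,u])
    if len(v): out.append(wray(c,u,v[0]-.5,.032)[:2]); 
out=np.array(out);print(out.round(4).tolist())
E
```

```text
[[0.6103, 0.1367], [0.6091, 0.1163], [0.6081, 0.0973], [0.6067, 0.0795], [0.6063, 0.0627], [0.6054, 0.0465], [0.604, 0.0309], [0.6035, 0.0157], [0.6025, 0.0007], [0.6017, -0.0142], [0.6011, -0.0291], [0.5999, -0.0442], [0.5989, -0.0597], [0.5981, -0.0756], [0.5974, -0.0921], [0.5962, -0.1095], [0.5951, -0.128], [0.5941, -0.1478]]
```

>>> arm_command:
  translation:
    - [0.14,0,-0.1]
    - [0.28,0,-0.12]
    - [0.42,0,-0.12]
    - [0.42,0,-0.12]
    - [0.42,0,-0.22]
  twist: [0,0,0,0,0]

```text
clock: 2.75
tcp_pos: [0.6266, -0.0129, 0.0598]
eef_rot: [3.141, -0.004, 0.005]
wrist_force: [-0.2, 0.4, 0.2]
finger_gap: 0.999
finger_force: 0.0
```

>>> arm_command:
  translation:
    - [0,0,-0.06]
    - [0,0,-0.11]
    - [0,0,-0.11]
    - [-0.02,0,-0.11]
    - [-0.04,0,-0.11]
  twist: [0,0,0,0,0]

```text
clock: 3.38
tcp_pos: [0.6158, -0.0113, 0.0312]
eef_rot: [-3.142, 0.001, -0.001]
wrist_force: [-1.1, -1.0, 0.3]
finger_gap: 1.001
finger_force: 0.0
```

>>> arm_command:
  translation:
    - [-0.03,0,0]
    - [-0.06,0,0]
    - [-0.09,0,0]
    - [-0.12,0,0]
    - [-0.15,0,0]
  twist: [0,0,0,0,0]

```text
clock: 4.0
tcp_pos: [0.5794, -0.0113, 0.0312]
eef_rot: [-3.142, 0.001, -0.005]
wrist_force: [5.8, 0.8, 0.6]
finger_gap: 1.001
finger_force: 2.7
```

```bash
cat >> h.py <<'E'
def top_board(c):
    "light plate quad corners + heights near its front and back, both ends"
    P=pts(c);m=wood(c["img"]).astype(np.uint8);m[275:]=0;m[:175]=0
    for n,u0,u1 in(("L",195,215),("R",270,290)):
        pass
    return P,m
E
python3 - <<'E'
from h import *
c=capture("top");print(bot.read_state()["wrist_force"].round(1));save(c,"top2")
cv2.imwrite("pics/top2c.png",cv2.resize(c["img"][160:290,160:440,::-1],(784,364)))
w=capture("wrist");cv2.imwrite("pics/w2.png",w["img"][:,:,::-1])
E
```

```text
[4.8 0.8 2.5]
```

View pics/top2c.png

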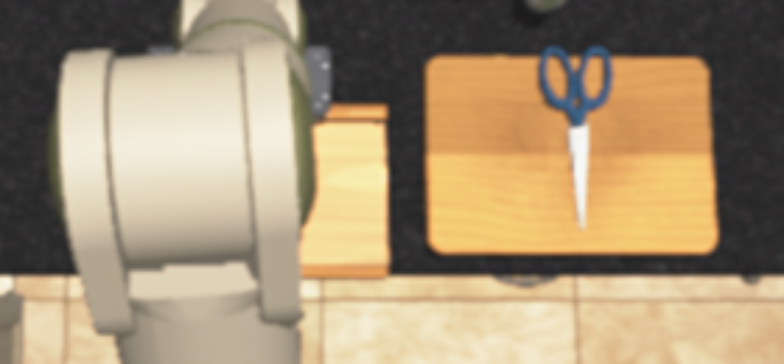

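The arm hides the left part of the board. Its right end (crop x 388) now runs straight and its front is near the worktop edge (row 275). The chopping board hasn't moved. I'll keep pulling.

>>> arm_command:
  translation:
    - [-0.03,0,0]
    - [-0.06,0,0]
    - [-0.085,0,0]
    - [-0.105,0,0]
    - [-0.105,0,0]
  twist: [0,0,0,0,0]

```text
clock: 4.72
tcp_pos: [0.5523, -0.0114, 0.0309]
eef_rot: [3.142, -0.001, 0.001]
wrist_force: [3.3, -0.8, 2.5]
finger_gap: 1.0
finger_force: 1.7
```

```bash
python3 - <<'E'
from h import *
w=capture("wrist");c=capture("top");P=pts(c)
m=wood(c["img"])&(P[...,2]>.003)&(P[...,2]<.04)&(P[...,0]<.57)&(P[...,0]>.33)
for n,a,b in(("R",-.17,-.12),("L",.08,.16)):
    for x in np.arange(.37,.57,.03):
        q=P[m&(P[...,1]>a)&(P[...,1]<b)&(abs(P[...,0]-x)<.012)]
        if len(q)>8: print(n,x.round(2),len(q),q[:,2].mean().round(4))
m2=wood(w["img"]);cv2.imwrite("pics/w3.png",w["img"][:,:,::-1])
out=[]
for u in range(60,480,20):
    v=np.flatnonzero(m2[:330,u])
    if len(v): out.append((u,v[0],*wray(w,u,v[0]-.5,.032)[:2].round(4)))
print(out)
E
```

```text
R 0.37 126 0.0115
R 0.4 128 0.0112
R 0.43 127 0.0119
R 0.46 113 0.0116
R 0.49 124 0.0111
R 0.52 121 0.0154
R 0.55 34 0.0301
[(60, np.int64(244), np.float64(0.5599), np.float64(0.1134)), (80, np.int64(245), np.float64(0.5604), np.float64(0.0968)), (100, np.int64(247), np.float64(0.56), np.float64(0.0819)), (120, np.int64(248), np.float64(0.5601), np.float64(0.068)), (140, np.int64(249), np.float64(0.5602), np.float64(0.055)), (160, np.int64(323), np.float64(0.5051), np.float64(0.0516)), (180, np.int64(262), np.float64(0.5529), np.float64(0.0318)), (200, np.int64(251), np.float64(0.5603), np.float64(0.0197)), (220, np.int64(252), np.float64(0.5599), np.float64(0.0086)), (240, np.int64(252), np.float64(0.5601), np.float64(-0.0023)), (260, np.int64(252), np.float64(0.5601), np.float64(-0.0131)), (280, np.int64(252), np.float64(0.5601), np.float64(-0.0239)), (300, np.int64(252), np.float64(0.5599), np.float64(-0.0348)), (320, np.int64(251), np.float64(0.5602), np.float64(-0.046)), (340, np.int64(279), np.float64(0.5411), np.float64(-0.0599)), (380, np.int64(249), np.float64(0.56), np.float64(-0.082)), (400, np.int64(248), np.float64(0.56), np.float64(-0.0953)), (420, np.int64(246), np.float64(0.5604), np.float64(-0.1095)), (440, np.int64(245), np.float64(0.5601), np.float64(-0.1251)), (460, np.int64(243), np.float64(0.5603), np.float64(-0.142))]
```

View pics/w3.png

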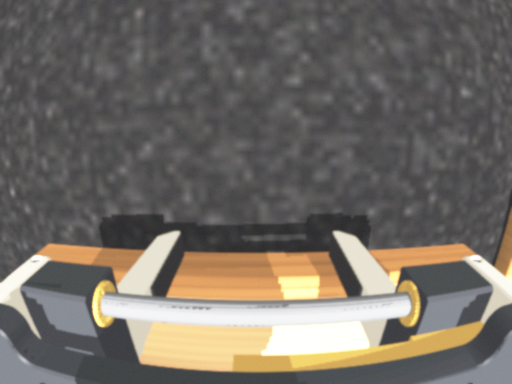

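The rail's back edge is straight and square (row ~250 all along), with both fingers behind it. The right end is already flat at z = 0.0115. Next I'll check the front and back positions in the top view.

```bash
cat >> h.py <<'E'
def tray(c,u,v,z):
    k=rot(c)@np.array([(u-c["cx"])/c["fx"],(v-c["cy"])/c["fy"],1]); e=np.array(c["eye"]); return e+k*(z-e[2])/k[2]
E
python3 - <<'E'
from h import *
c=capture("top");g=c["img"].astype(int)
for u in (282,288,292):
    print(u,[(v,*g[v,u]) for v in list(range(196,214))]); print([(v,*g[v,u]) for v in range(252,268)])
    print([(v,tray(c,u,v,.012)[:2].round(4).tolist()) for v in (200,205,256,260,264)], tray(c,u,202,.032).round(4))
E
```

```text
282 [(196, np.int64(47), np.int64(47), np.int64(47)), (197, np.int64(44), np.int64(44), np.int64(44)), (198, np.int64(43), np.int64(43), np.int64(42)), (199, np.int64(41), np.int64(41), np.int64(41)), (200, np.int64(42), np.int64(43), np.int64(42)), (201, np.int64(42), np.int64(42), np.int64(42)), (202, np.int64(43), np.int64(42), np.int64(43)), (203, np.int64(37), np.int64(39), np.int64(41)), (204, np.int64(51), np.int64(44), np.int64(42)), (205, np.int64(117), np.int64(83), np.int64(56)), (206, np.int64(187), np.int64(129), np.int64(79)), (207, np.int64(211), np.int64(144), np.int64(85)), (208, np.int64(217), np.int64(147), np.int64(86)), (209, np.int64(236), np.int64(169), np.int64(99)), (210, np.int64(232), np.int64(162), np.int64(95)), (211, np.int64(176), np.int64(121), np.int64(76)), (212, np.int64(208), np.int64(153), np.int64(106)), (213, np.int64(250), np.int64(221), np.int64(151))]
[(252, np.int64(245), np.int64(220), np.int64(154)), (253, np.int64(245), np.int64(219), np.int64(153)), (254, np.int64(245), np.int64(220), np.int64(153)), (255, np.int64(246), np.int64(222), n
[... 3875 characters left out ...]
nt64(226), np.int64(161)), (258, np.int64(246), np.int64(225), np.int64(160)), (259, np.int64(246), np.int64(222), np.int64(158)), (260, np.int64(245), np.int64(219), np.int64(153)), (261, np.int64(245), np.int64(219), np.int64(152)), (262, np.int64(244), np.int64(210), np.int64(143)), (263, np.int64(225), np.int64(169), np.int64(111)), (264, np.int64(221), np.int64(153), np.int64(90)), (265, np.int64(229), np.int64(160), np.int64(91)), (266, np.int64(226), np.int64(159), np.int64(93)), (267, np.int64(226), np.int64(185), np.int64(136))]
[(200, [0.5645, -0.1612]), (205, [0.5486, -0.1611]), (256, [0.3891, -0.1592]), (260, [0.3768, -0.1591]), (264, [0.3645, -0.1589])] [ 0.5553 -0.1589  0.032 ]
```

>>> arm_command:
  translation:
    - [0.08,0,0]
    - [0.08,0,0]
    - [0.08,0,0.16]
    - [0.08,0,0.32]
    - [0.04,0,0.48]
  twist: [0,0,0,0,0]

```text
clock: 5.5
tcp_pos: [0.5605, -0.0114, 0.151]
eef_rot: [3.141, -0.001, -0.005]
wrist_force: [-0.3, 0.3, -0.1]
finger_gap: 1.0
finger_force: 0.0
```

>>> arm_command:
  translation:
    - [-0.08,0.2,0]
    - [-0.16,0.4,0]
    - [-0.25,0.6,0]
    - [-0.35,0.8,0]
    - [-0.4,0.96,0]
  twist: [0,0,0,0,0]

```text
clock: 6.12
tcp_pos: [0.4588, 0.2296, 0.1501]
eef_rot: [3.14, 0.001, -0.005]
wrist_force: [0.7, -0.1, 0.2]
finger_gap: 0.999
finger_force: 0.0
```

```bash
python3 - <<'E'
from h import *
s=bot.read_state();print(s["joint_positions"].round(2),s["tcp_pos"].round(4))
c=capture("top");P=pts(c)
cv2.imwrite("pics/top4.png",cv2.resize(c["img"][160:290,80:440,::-1],(792,286)))
m=wood(c["img"])&(P[...,2]>.005)
for v in (220,235,250,258): 
    u=np.flatnonzero(m[v]); print(v,[(a,tray(c,a,v,.012)[:2].round(4).tolist()) for a in u[np.r_[True,np.diff(u)>3]]],[(a,tray(c,a+1,v,.012)[:2].round(4).tolist()) for a in u[np.r_[np.diff(u)>3,True]]])
for u in (195,215,240,265,290): 
    v=np.flatnonzero(m[180:285,u])+180; print(u,v[0],v[-1],tray(c,u,v[0]-.5,.032)[:2].round(4),tray(c,u,v[-1]+.5,.012)[:2].round(4), np.median(P[250:260,u,2]).round(4))
E
```

```text
[-0.66  0.49  0.12  2.17 -0.12  0.5  -2.01] [0.4588 0.2296 0.1501]
220 [(np.int64(192), [0.4998, 0.1526]), (np.int64(313), [0.5014, -0.2266]), (np.int64(370), [0.5021, -0.4066])] [(np.int64(297), [0.5012, -0.1794]), (np.int64(364), [0.502, -0.3908]), (np.int64(414), [0.5027, -0.5494])]
235 [(np.int64(192), [0.453, 0.1515]), (np.int64(313), [0.4543, -0.2257]), (np.int64(369), [0.4549, -0.4017])] [(np.int64(297), [0.4542, -0.1787]), (np.int64(365), [0.4549, -0.3922]), (np.int64(415), [0.4554, -0.55])]
250 [(np.int64(109), [0.406, 0.4057]), (np.int64(133), [0.4062, 0.3321]), (np.int64(192), [0.4067, 0.1505]), (np.int64(340), [0.408, -0.3092]), (np.int64(356), [0.4081, -0.3592])] [(np.int64(110), [0.406, 0.3996]), (np.int64(134), [0.4062, 0.3259]), (np.int64(297), [0.4076, -0.1781]), (np.int64(340), [0.408, -0.3123]), (np.int64(356), [0.4081, -0.3623])]
258 [(np.int64(97), [0.3814, 0.4411]), (np.int64(143), [0.3818, 0.3004]), (np.int64(191), [0.3822, 0.153]), (np.int64(346), [0.3834, -0.3272])] [(np.int64(100), [0.3815, 0.4289]), (np.int64(143), [0.3818, 0.2974]), (np.int64(297), [0.383, -0.1778]), (np.int64(346), [0.3834, -0.3303])]
195 206 267 [0.5429 0.1419] [0.3532 0.1401] 0.0114
215 206 267 [0.5432 0.0801] [0.3534 0.0787] 0.01
240 206 267 [0.5436 0.0028] [0.3535 0.0017] 0.0131
265 206 278 [ 0.5439 -0.0748] [ 0.3203 -0.0753] 0.0103
290 206 267 [ 0.5443 -0.1525] [ 0.3538 -0.1526] 0.0117
```

View pics/top4.png

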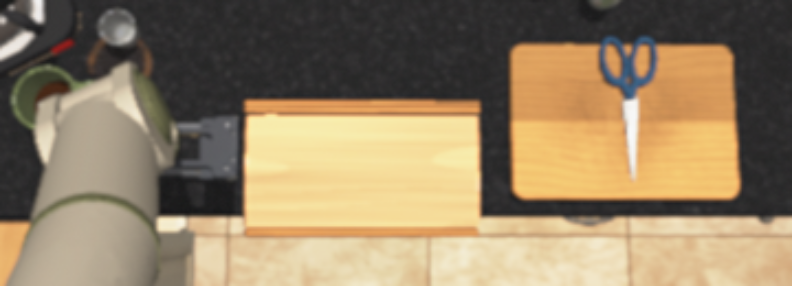

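The board lies flat and square. Its left side is near crop x 245, and the gap to the chopping board runs from 481 to 511 (about 47 mm). Next I'll turn the fingers parallel to the board's left side.

>>> arm_command:
  translation:
    - [0,0,0]
    - [0,0,0]
    - [0,0,0]
    - [0,0,0]
    - [0,0,0]
  twist: [0.055,0.11,0.165,0.22,0.275]

```text
clock: 6.8
tcp_pos: [0.4606, 0.2274, 0.1501]
eef_rot: [2.849, 1.322, -0.005]
wrist_force: [-1.3, 0.5, 0.3]
finger_gap: 0.997
finger_force: 0.0
```

>>> arm_command:
  translation:
    - [0,0,0]
    - [0,0,0]
    - [0,0,0]
    - [0,0,-0.12]
    - [0,-0.04,-0.26]
  twist: [0.055,0.11,0.165,0.225,0.225]

```text
clock: 7.42
tcp_pos: [0.4612, 0.218, 0.085]
eef_rot: [-2.218, -2.224, 0.001]
wrist_force: [0.7, -0.2, -0.2]
finger_gap: 0.999
finger_force: 0.0
```

>>> arm_command:
  translation:
    - [0,0,-0.12]
    - [0,0,-0.23]
    - [0,-0.08,-0.23]
    - [0,-0.15,-0.235]
    - [0,-0.17,-0.235]
  twist: [0,0,0,0,0]

```text
clock: 8.05
tcp_pos: [0.4622, 0.1736, 0.0278]
eef_rot: [2.225, 2.217, -0.001]
wrist_force: [-0.1, 0.5, 0.0]
finger_gap: 1.0
finger_force: 0.0
```

>>> arm_command:
  translation:
    - [0,-0.04,0]
    - [0,-0.08,0]
    - [0,-0.12,0]
    - [0,-0.16,0]
    - [0,-0.18,0]
  twist: [0,0,0,0,0]

```text
clock: 8.68
tcp_pos: [0.4634, 0.1329, 0.0276]
eef_rot: [-2.22, -2.222, -0.008]
wrist_force: [-0.8, 6.5, 2.7]
finger_gap: 1.003
finger_force: 3.6
```

```bash
cat > g.py <<'E'
from h import *
s=bot.read_state();print(s["tcp_pos"].round(4),s["wrist_force"].round(1))
c=capture("top");g=c["img"].astype(float)
# board right side / chopping board left side: sub-pixel red crossing of the dark gap, averaged over rows
for rows in((215,225),(228,236),(240,247)):
    r=g[rows[0]:rows[1],285:325,0].mean(0); th=130
    d=np.flatnonzero(r<th); v=sum(rows)/2
    if len(d)==0: print(rows,"no gap",r.round(0)); continue
    a,b=d[0],d[-1]; ua=285+a-1+(r[a-1]-th)/(r[a-1]-r[a]); ub=285+b+(th-r[b])/(r[b+1]-r[b])
    print(rows,round(ua,2),round(ub,2),"right side",tray(c,ua,v,.012)[1].round(4),"chop",tray(c,ub,v,.022)[1].round(4))
for u in (250,270,292):
    r=g[195:215,u,0];i=np.flatnonzero(r>115)[0]; vb=195+i-(r[i]-115)/(r[i]-r[i-1])
    print(u,"rail back x",tray(c,u,vb,.032)[0].round(4))
E
python3 g.py
```

```text
[0.4634 0.1329 0.0276] [-0.8  6.5  2.7]
(215, 225) 307.39 311.48 right side -0.2089 chop -0.2202
(228, 236) 307.49 311.9 right side -0.2086 chop -0.2209
(240, 247) 307.61 312.17 right side -0.2084 chop -0.2211
250 rail back x 0.5465
270 rail back x 0.5463
292 rail back x 0.5466
```

>>> arm_command:
  translation:
    - [0,-0.01,0]
    - [0,-0.02,0]
    - [0,-0.03,0]
    - [0,-0.036,0]
    - [0,-0.036,0]
  twist: [0,0,0,0,0]

```text
clock: 9.35
tcp_pos: [0.4634, 0.1243, 0.0275]
eef_rot: [-2.22, -2.223, -0.008]
wrist_force: [-0.1, 6.4, 3.8]
finger_gap: 0.995
finger_force: 3.1
```

```bash
python3 g.py
```

```text
[0.4634 0.1243 0.0275] [-0.1  6.4  3.8]
(215, 225) 310.33 311.52 right side -0.2182 chop -0.2204
(228, 236) 310.46 312.0 right side -0.2179 chop -0.2212
(240, 247) 310.31 312.23 right side -0.2168 chop -0.2213
250 rail back x 0.5466
270 rail back x 0.5466
292 rail back x 0.5465
```

>>> arm_command:
  translation:
    - [0,-0.004,0]
    - [0,-0.008,0]
    - [0,-0.012,0]
    - [0,-0.012,0]
    - [0,-0.012,0]
  twist: [0,0,0,0,0]

```text
clock: 10.02
tcp_pos: [0.4634, 0.1215, 0.0275]
eef_rot: [-2.219, -2.223, -0.008]
wrist_force: [0.4, 7.1, 3.6]
finger_gap: 1.001
finger_force: 3.3
```

```bash
python3 g.py
```

```text
[0.4634 0.1215 0.0275] [0.4 7.1 3.6]
(215, 225) no gap [246. 246. 246. 246. 246. 246. 246. 246. 246. 246. 246. 246. 246. 246.
 246. 246. 246. 246. 246. 246. 246. 246. 246. 247. 248. 220. 139. 164.
 230. 244. 243. 243. 243. 242. 243. 243. 243. 243. 242. 242.]
(228, 236) no gap [246. 246. 246. 246. 246. 246. 246. 246. 247. 247. 247. 247. 247. 247.
 247. 247. 247. 247. 247. 247. 247. 247. 247. 247. 250. 250. 176. 132.
 213. 243. 244. 243. 243. 243. 243. 243. 243. 243. 243. 243.]
(240, 247) 311.61 312.2 right side -0.2209 chop -0.2212
250 rail back x 0.5466
270 rail back x 0.5466
292 rail back x 0.5465
```

>>> arm_command:
  translation:
    - [0,-0.004,0]
    - [0,-0.008,0]
    - [0,-0.008,0]
    - [0,-0.008,0]
    - [0,-0.008,0]
  twist: [0,0,0,0,0]

```text
clock: 10.7
tcp_pos: [0.4635, 0.1194, 0.0276]
eef_rot: [-2.22, -2.223, -0.008]
wrist_force: [0.7, 6.0, 3.6]
finger_gap: 1.0
finger_force: 3.4
```

```bash
python3 g.py
```

```text
[0.4635 0.1194 0.0276] [0.7 6.  3.6]
(215, 225) no gap [246. 246. 246. 246. 246. 246. 246. 246. 246. 246. 246. 246. 246. 246.
 246. 246. 246. 246. 246. 246. 246. 246. 246. 247. 248. 241. 175. 168.
 229. 244. 243. 243. 243. 243. 243. 243. 243. 243. 242. 242.]
(228, 236) no gap [246. 246. 246. 246. 246. 246. 246. 246. 246. 247. 247. 247. 247. 247.
 247. 247. 247. 247. 247. 247. 247. 247. 247. 247. 248. 250. 220. 163.
 212. 242. 244. 243. 243. 243. 243. 243. 243. 243. 243. 243.]
(240, 247) no gap [244. 244. 244. 244. 244. 244. 244. 244. 244. 244. 244. 245. 245. 244.
 244. 245. 244. 244. 245. 245. 245. 245. 245. 245. 246. 246. 230. 167.
 196. 241. 246. 244. 244. 243. 243. 243. 243. 243. 243. 243.]
250 rail back x 0.5466
270 rail back x 0.5467
292 rail back x 0.5465
```

>>> arm_command:
  translation:
    - [0,-0.003,0]
    - [0,-0.006,0]
    - [0,-0.006,0]
    - [0,-0.006,0]
    - [0,-0.006,0]
  twist: [0,0,0,0,0]

```text
clock: 11.38
tcp_pos: [0.4635, 0.118, 0.0276]
eef_rot: [-2.219, -2.223, -0.008]
wrist_force: [0.9, 6.6, 2.8]
finger_gap: 0.999
finger_force: 3.4
```

>>> arm_command:
  translation:
    - [0,0.06,0]
    - [0,0.1,0]
    - [0,0.1,0.15]
    - [0,0.1,0.33]
    - [0,0.1,0.48]
  twist: [0,0,0,0,0]

```text
clock: 12.0
tcp_pos: [0.4619, 0.141, 0.1483]
eef_rot: [-2.222, -2.221, 0.001]
wrist_force: [0.3, -0.2, -0.3]
finger_gap: 1.001
finger_force: 0.0
```

>>> arm_command:
  translation:
    - [0,-0.1,0]
    - [0.02,-0.25,0]
    - [0.04,-0.4,0]
    - [0.06,-0.6,0]
    - [0.08,-0.8,0]
  twist: [-0.055,-0.11,-0.165,-0.22,-0.275]

```text
clock: 12.62
tcp_pos: [0.4822, -0.0602, 0.1469]
eef_rot: [-2.95, -1.08, 0.0]
wrist_force: [0.6, 0.1, 0.7]
finger_gap: 0.996
finger_force: 0.0
```

>>> arm_command:
  translation:
    - [0,0,0]
    - [0,0,0]
    - [0,0,0]
    - [0,0,-0.1]
    - [0,0,-0.2]
  twist: [-0.055,-0.11,-0.165,-0.225,-0.225]

```text
clock: 13.25
tcp_pos: [0.4824, -0.0587, 0.0965]
eef_rot: [3.141, -0.004, 0.001]
wrist_force: [-0.5, 1.0, -0.2]
finger_gap: 1.001
finger_force: 0.0
```

```bash
python3 - <<'E'
from h import *
s=bot.read_state();M=R.from_rotvec(s["eef_rot"]).as_matrix();print(s["tcp_pos"].round(4),M[:,1].round(4))
E
python3 g.py
```

```text
[ 0.4824 -0.0587  0.0965] [-2.6e-03 -1.0e+00  4.0e-04]
[ 0.4824 -0.0587  0.0965] [-0.5  1.  -0.2]
(215, 225) 292.8 295.21 right side -0.163 chop -0.1694
(228, 236) no gap [188. 187. 187. 186. 186. 184. 183. 182. 181. 178. 174. 174. 192. 217.
 238. 248. 248. 247. 247. 247. 247. 247. 247. 247. 247. 248. 249. 215.
 222. 245. 246. 246. 246. 246. 246. 246. 246. 246. 246. 246.]
(240, 247) 285.52 286.47 right side -0.1395 chop -0.1414
250 rail back x 0.5801
270 rail back x 0.5939
292 rail back x 0.5473
```

>>> arm_command:
  translation:
    - [0,0,-0.1]
    - [0,0,-0.2]
    - [0,0,-0.215]
    - [0.05,0,-0.215]
    - [0.1,0,-0.215]
  twist: [0,0,0,0,0]

```text
clock: 13.92
tcp_pos: [0.509, -0.0593, 0.0442]
eef_rot: [3.142, -0.001, 0.003]
wrist_force: [0.3, 0.4, 0.7]
finger_gap: 1.001
finger_force: 0.0
```

>>> arm_command:
  translation:
    - [0.02,0,0]
    - [0.04,0,0]
    - [0.06,0,0]
    - [0.07,0,0]
    - [0.07,0,0]
  twist: [0,0,0,0,0]

```text
clock: 14.55
tcp_pos: [0.5205, -0.0593, 0.0429]
eef_rot: [-3.141, 0.001, 0.013]
wrist_force: [-9.6, -0.1, 5.8]
finger_gap: 1.004
finger_force: 4.8
```

>>> arm_command:
  translation:
    - [0.0,0,0.01]
    - [0.01,0,0.01]
    - [0.02,0,0.01]
    - [0.02,0,0.01]
    - [0.02,0,0.01]
  twist: [0,0,0,0,0]

```text
clock: 15.18
tcp_pos: [0.5289, -0.0594, 0.0455]
eef_rot: [3.142, -0.001, -0.003]
wrist_force: [-4.0, 0.0, 0.6]
finger_gap: 1.0
finger_force: 2.6
```

```bash
python3 g.py | tail -1; python3 - <<'E'
from h import *
c=capture("top");P=pts(c);g=c["img"].astype(float)
for u in (235,240,290,295,300,305):
    r=g[195:215,u,0];i=np.flatnonzero(r>115)[0]; vb=195+i-(r[i]-115)/(r[i]-r[i-1]); 
    print(u,"rail back x",tray(c,u,vb,.032)[0].round(4),"z plate",np.median(P[220:258,u,2]).round(4),np.median(P[250:260,u,2]).round(4))
cv2.imwrite("pics/top6.png",cv2.resize(c["img"][160:290,160:440,::-1],(784,364)))
E
```

```text
292 rail back x 0.5689
235 rail back x 0.5756 z plate 0.8355 0.8289
240 rail back x 0.5743 z plate 0.8365 0.8276
290 rail back x 0.5692 z plate 0.8413 0.8345
295 rail back x 0.5682 z plate 0.8411 0.8349
300 rail back x 0.5765 z plate 0.8418 0.8349
305 rail back x 0.5567 z plate 0.8242 0.807
```

View pics/top6.png

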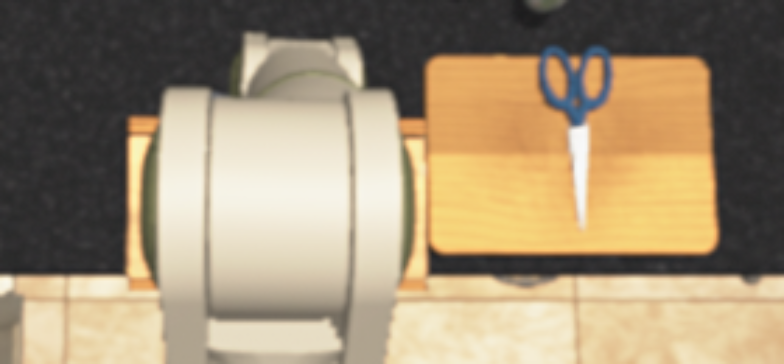

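The board is moving back squarely and touching the chopping board (crop x 426). I'll go on in small steps until the force rises.

>>> arm_command:
  translation:
    - [0.004,0,0]
    - [0.008,0,0]
    - [0.012,0,0]
    - [0.012,0,0]
    - [0.012,0,0]
  twist: [0,0,0,0,0]

```text
clock: 15.9
tcp_pos: [0.5309, -0.0594, 0.0455]
eef_rot: [-3.142, 0.001, 0.006]
wrist_force: [-7.4, -0.3, 4.3]
finger_gap: 1.002
finger_force: 3.8
```

>>> arm_command:
  translation:
    - [0.004,0,0]
    - [0.008,0,0]
    - [0.012,0,0]
    - [0.012,0,0]
    - [0.012,0,0]
  twist: [0,0,0,0,0]

```text
clock: 16.52
tcp_pos: [0.5311, -0.0594, 0.0455]
eef_rot: [-3.141, 0.001, 0.014]
wrist_force: [-14.4, 0.2, 12.2]
finger_gap: 1.001
finger_force: 7.3
```

The tool stalled at x = 0.531 as predicted and the force rose to 14 N, so the lip is bearing on the edge. I'll back off and check.

>>> arm_command:
  translation:
    - [-0.02,0,0]
    - [-0.06,0,0]
    - [-0.1,0,0.1]
    - [-0.1,0,0.3]
    - [-0.1,0,0.5]
  twist: [0,0,0,0,0]

```text
clock: 17.15
tcp_pos: [0.5111, -0.0593, 0.172]
eef_rot: [-3.142, 0.001, -0.002]
wrist_force: [1.3, -0.6, -0.1]
finger_gap: 1.001
finger_force: 0.0
```

>>> arm_command:
  translation:
    - [0,-0.2,0.05]
    - [0,-0.4,0.1]
    - [0,-0.6,0.1]
    - [0,-0.8,0.1]
    - [0,-1,0.1]
  twist: [0,0,0,0,0]

```text
clock: 17.77
tcp_pos: [0.5112, -0.3112, 0.196]
eef_rot: [3.141, -0.001, 0.003]
wrist_force: [1.2, 1.4, 0.0]
finger_gap: 0.997
finger_force: 0.0
```

>>> arm_command:
  translation:
    - [0,-0.2,0.05]
    - [0,-0.4,0.1]
    - [0,-0.5,0.1]
    - [0,-0.5,0.1]
    - [0,-0.5,0.1]
  twist: [0,0,0,0,0]

```text
clock: 18.4
tcp_pos: [0.5111, -0.433, 0.2204]
eef_rot: [-3.141, -0.0, -0.0]
wrist_force: [0.4, 0.1, -1.1]
finger_gap: 0.999
finger_force: 0.0
```

```bash
python3 - <<'E'
from h import *
c=capture("top");P=pts(c);g=c["img"].astype(float)
for u in (210,225,250,275,300):
    r=g[190:215,u,0];i=np.flatnonzero(r>115)[0]; vb=190+i-(r[i]-115)/(r[i]-r[i-1]); 
    print(u,"rail back x",tray(c,u,vb,.032)[0].round(4),"z",np.median(P[220:240,u,2]).round(4),np.median(P[250:258,u,2]).round(4))
for rows in((215,225),(228,236),(240,247)): print(g[rows[0]:rows[1],305:318,0].mean(0).round(0))
print(bot.read_state()["clock"])
cv2.imwrite("pics/top7.png",cv2.resize(c["img"][160:290,160:440,::-1],(784,364)))
E
```

```text
210 rail back x 0.5588 z 0.0104 0.0105
225 rail back x 0.5588 z 0.0105 0.0116
250 rail back x 0.559 z 0.0122 0.0106
275 rail back x 0.5594 z 0.0122 0.013
300 rail back x 0.5594 z 0.0115 0.0122
[246. 246. 246. 247. 247. 247. 238. 212. 229. 243. 244. 244. 244.]
[247. 247. 247. 247. 247. 248. 245. 203. 214. 243. 245. 244. 244.]
[246. 246. 246. 246. 246. 247. 236. 180. 203. 243. 247. 245. 245.]
18.45
```

View pics/top7.png

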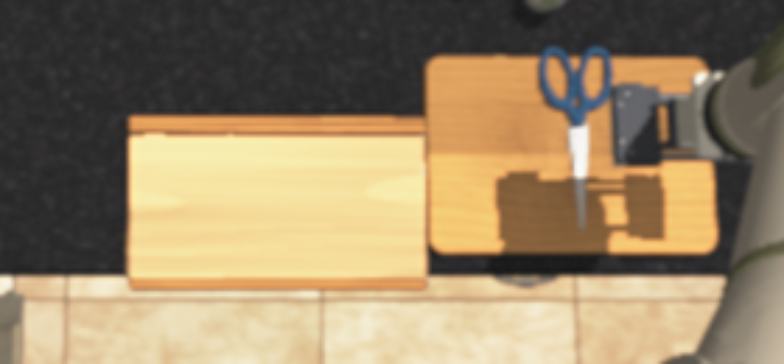

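The board lies flat and square. Its rail is at crop row 118 along the whole width and its right side butts the chopping board at x 427. The rail's back is 0.176 m behind the edge, as it should be with the lip bearing, and the arm is clear.

```bash
python3 -c "
from bench import bot
print(bot.hand_in())"
```

```text
the job is handed in; nothing more can be done
None
```

I handed the job in at about 18 s (no verdict came back): by the last top view the board lies flat and square with its lip seated on the worktop edge, its right side butts the chopping board, the scissors and chopping board look unmoved, and the arm is clear; the mug, spoon, glass, tin and jar were not re-measured.

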